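# Slide a graphics board out over the riser edge for contact cleaning

## Task

The gold contacts of the stripped graphics card are to be wiped. Push the card with the fingertips, flat along the top of the low riser it lies on, towards the riser's long edge on the side away from the robot, until its gold contact tab sticks out 25 mm past that edge with the card square to the edge. Do not lift or tilt the card, leave everything else where it is (the plain backplate and screw tin on the riser too), and finish with the robot clear.

Things in the scene. Friction and masses are not known exactly. Their poses are not given: they have to be found in the camera images.
- riser: grey laminate monitor riser standing fixed on the table, 240 (x) x 560 (y) mm, flat top 90 mm above the table; a keyboard is stored under it. Origin: centre of its underside, on the table. Its x axis points away from the robot, square to its long edges; y runs along them
- riser_edge (a point): middle of the riser's far long edge, on the top surface (120 mm along +x from the riser's centre, 90 mm up); same axes as the riser. The edge runs along the riser's y
- card: stripped graphics card lying chips up on the riser: a flat stack 98 (x) x 170 (y) x 6 mm with vertical sides, about 0.3 kg, sliding at a push of 1 to 4 N. A gold contact tab 85 mm long juts 9 mm from the middle of its +x long side. Origin: centre of the stack's underside, x towards the tab. At the start the tab faces the riser's far edge, up to 17 degrees off square
- card_tab (a point): middle of the outer edge of the card's gold contact tab: 58 mm along the card's +x from its origin, 5 mm above its underside; same axes as the card
- card_rear (a point): middle of the card's straight rear long side (170 mm), opposite the tab: 49 mm along the card's -x from its origin, at half its thickness (3 mm); same axes as the card. Nothing juts out over this side. On top of the card: black power socket 11 mm high at the rear side near the +y end, parts up to 8 mm high near the +y end, metal ports 6.5 mm high along the -y end, chip 3 mm high in the middle
- backplate: plain bare aluminium backplate of another card lying loose on the riser, 98 (x) x 170 (y) x 4 mm, no tab and no chips; on the other half of the riser from the card. Leave it. Origin: centre of its underside
- tin: round metal screw tin, 45 mm across and 30 mm high, standing on the riser between the card and the backplate. Leave it. Origin: centre of its underside
- cooler: the card's removed cooler with two fans, lying on the table to the left of the riser, 100 (x) x 170 (y) x 40 mm. Leave it. Origin: centre of its underside
- ssd: flat solid-state drive, 100 (x) x 70 (y) x 7 mm, on the table between the robot and the left end of the riser. Leave it. Origin: centre of its underside
- brush: cleaning brush about 170 mm long, lying on the table beyond the riser's far edge. Leave it. Origin: its underside, at about its middle
- screwdriver: screwdriver about 160 mm long, lying on the table to the right of the riser. Leave it. Origin: its underside, at about its middle
- duster: upright spray can, 66 mm across and 196 mm high, on the table to the left of the riser. Leave it. Origin: centre of its underside
Mind the look-alikes: they are no part of the job. Of the things that look like the card, the smaller one is meant.

How it is judged:
At the end, for the whole second after the job is handed in: The card lies flat and still on the riser, its tab's outer edge 18 to 32 mm (at its middle) past the far edge, square within 5 degrees, its centre within 210 mm of the riser's middle line; backplate and tin within 15 mm, other things within 20 mm of their starts (x of card_tab in the frame of riser_edge between 0.018 and 0.032 m and angle between the x axis of card and the x axis of riser, either way round below 0.09 rad and y of card in the frame of riser between -0.21 and 0.21 m and z of card in the frame of riser between 0.086 and 0.094 m and angle between card's own z axis and vertical below 0.04 rad and linear speed of card below 0.01 m/s and distance of each of backplate, tin from where it was at the start of the episode below 0.015 m and distance of each of cooler, ssd, brush, screwdriver, duster from where it was at the start of the episode below 0.02 m); the robot touches nothing.
It fails at once if the card is lifted, tilted or falls (more than 8 mm off the riser's top, or tilted more than 7 degrees) (z of card in the frame of riser above 0.098 m or z of card in the frame of riser below 0.082 m or angle between card's own z axis and vertical above 0.12 rad).
It fails at once if the backplate or the screw tin on the riser is moved by more than 15 mm (distance of any of backplate, tin from where it was at the start of the episode above 0.015 m).
It fails at once if another thing on the table is moved by more than 20 mm (distance of any of cooler, ssd, brush, screwdriver, duster from where it was at the start of the episode above 0.02 m).
It also fails if it takes over 48 s, if anything falls off the work surface, if the arm or the gripper's body presses on something with over 40 N, if the wrist force passes 120 N, or if a joint passes its speed limit or range.

## Robot

A 6-joint arm with a two-finger parallel gripper is mounted at the origin on the work surface. World frame = base frame: x ahead of the robot, y to its left, z up, the work surface at z = 0. Lengths are in m, angles in rad, forces in N, time in s.
With the tool pointing down it reaches from about 0.325 to 0.775 m from the base axis. Payload 5.5 kg.
Tool frame: the origin (TCP) lies midway between the tips of the shut fingers; the grasp point (between the pads) lies 19 mm behind it; z points along the fingers, x is the direction in which the jaws open and shut, and the axes are right-handed (so a half turn about z gives the same grasp; the last joint's range is limited). The gripper opens to 88 mm and grips with 3 to 60 N. Pads are 20 mm wide; open, the fingers measure 115 mm over their backs; the gripper's body (75 mm by 178 mm) begins 61 mm behind the grasp point.
Start: joints at [1.116, 0.091, 1.231, -0, 1.82, -0.057], TCP at [0.232, 0.553, 0.195] pointing down, gripper open.
Joint ranges: [-2.87, 2.87], [-0.86, 2.18], [0.17, 2.46], [-1.51, 4.65], [0.06, 2.69], [-2.65, 2.65]. Speed limits (rad/s): [2.57, 2.57, 3.01, 3.14, 3.14, 3.14].

## Interface

Orientations are given as a rotation vector (axis times angle).
In Python, from station import manip gives the robot as it stands. The module is installed in compiled form; this text tells all that it offers. Calls block until the motion is done:
- manip.move_ptp(position, orientation): joint-space move of the TCP to a pose.
- manip.servo_line(position, feed=0.15, rotation=None, force_limit=None): straight line of the TCP; rotation=None keeps the orientation; feed is the mean speed in m/s. With force_limit (N) it stops when the force on the tool has changed by that much, and returns True; else False.
- manip.movej(angles): joint-space move.
- manip.gripper_to(opening, squeeze=None): opening from 0.0 (shut) to 1.0 (fully open); squeeze is the grip in N (None keeps the last); returns when the fingers have stopped.
- manip.dwell(seconds).
- manip.ik(position, orientation): joint angles nearest the present ones, or None.
- manip.get_obs(): the state.
- manip.read_camera(name): name is "scene" or "top" or "wrist"; returns (picture, depth): 420x560x3 uint8, red, green, blue; 420x560 float32, m along the optical axis (not along the pixel's ray), 0 where there is no reading.
- manip.camera_params(name): a dict with "fx", "fy", "cx", "cy" (pixels), "D" ([k1, k2, p1, p2, k3] as OpenCV has them; the pictures are not rectified), "T" (4x4, takes a point from camera to world coordinates); the wrist camera has in their place "T_tool_cam" (4x4, takes a point from camera to tool coordinates, whose origin is the TCP and whose axes are the tool frame's). Camera axes: x right, y up, looking along -z (the intrinsics and any distortion apply to the point x, -y, -z); pixel columns grow to the right and rows downward; lengths in m; the calibration is good to about 2 mm. A picture is of the moment at which its call begins: read the wrist's pose just before it. camera_params takes no time and is no camera call.
A pose or a line that the arm cannot do raises manip.MotionError and nothing moves.
- manip.finish_job(): hands the job in, once; it reports no verdict.
Trained networks look in the newest picture that a camera, given by its name, has taken for a name from the list of things; names that differ only in an ending like _2 or _b are one class to them, and where a whole thing is asked for, a point or a joint stands for the part that bears it (a point fixed in the world has none). Each returns a list of dicts, best first, with "conf" (0 to 1); they miss things now and then, are a little off and sometimes report something else, mostly with a low value. They report only what shows in the picture. A call takes as long as a camera call. They do not tell look-alikes from the thing itself.
- manip.masks_of(camera, name): "pixels" (420x560 bool, what is visible of it) and "extent" ([left, top, right, bottom] in pixels, round what is visible of it).
The state is a dict: "time_s": time; "joint_pos": joint angles; "dq": joint speeds; "joint_torque": joint torques, N m; "eef_pos": TCP position; "tcp_rot": TCP orientation; "ft_force": force on the tool from outside, world axes, zero at the start; "ft_torque": the same for the moment, N m; "finger_gap": opening from 0.0 (shut) to 1.0 (fully open).
Only numpy, scipy, OpenCV 4.12 (cv2) and the standard library are available. Lean on these libraries where they do the work, as an engineer would, in place of code of your own. Each camera call takes 0.05 s, during which the arm holds its last target. There are 200 camera calls.

## Working session

There is one attempt and no reset: what is moved stays moved. The work goes in short steps, each a Python script; the robot and the scene stay as the last script left them, time stands still between calls to the robot, and variables do not carry over. Pictures are saved under pics/ and viewed, about 8 in all and at most 12, crops included, and the job is handed in when it is done.

```bash
mkdir -p pics; cat > h.py <<'E'
import numpy as np, cv2
from station import manip
from scipy.spatial.transform import Rotation as R
def T_of(cam,obs=None):
    p=manip.camera_params(cam)
    if 'T' in p: return p,np.array(p['T'])
    T=np.eye(4);T[:3,:3]=R.from_rotvec(obs['tcp_rot']).as_matrix();T[:3,3]=obs['eef_pos']
    return p,T@np.array(p['T_tool_cam'])
def pts(cam,uv,d,obs=None):
    p,T=T_of(cam,obs)
    K=np.array([[p['fx'],0,p['cx']],[0,p['fy'],p['cy']],[0,0,1.]])
    n=cv2.undistortPoints(np.asarray(uv,float).reshape(-1,1,2),K,np.array(p['D'])).reshape(-1,2)
    c=np.c_[n[:,0]*d,-n[:,1]*d,-d]
    return c@T[:3,:3].T+T[:3,3]
def maskpts(cam,m,D,obs=None):
    v,u=np.nonzero(m&(D>0)); return pts(cam,np.c_[u,v],D[v,u],obs)
E
python3 - <<'E'
from h import *
im,D=manip.read_camera('top'); cv2.imwrite('pics/top.png',im[...,::-1]); np.save('top.npy',D)
im2,D2=manip.read_camera('scene'); cv2.imwrite('pics/scene.png',im2[...,::-1])
for n in ['card','backplate','tin','riser']:
    for r in manip.masks_of('top',n):
        P=maskpts('top',r['pixels'],D); print(n,r['conf'],r['extent'],P.mean(0).round(3),np.median(P[:,2]).round(3),[np.round(x,3) for x in cv2.minAreaRect((P[:,:2]).astype(np.float32))])
o=manip.get_obs();print(o['time_s'],o['tcp_rot'],manip.camera_params('top')['T'])
E
```

```text
card 0.7 [298.6, 143.1, 372.3, 196.9] [ 0.608 -0.104  0.097] 0.096 [array([ 0.611, -0.103]), array([0.11 , 0.172]), np.float64(23.163)]
card 0.7 [274.3, 160.2, 288.4, 178.0] [0.598 0.042 0.119] 0.12 [array([0.599, 0.043]), array([0.044, 0.043]), np.float64(0.906)]
card 0.62 [368.2, 285.2, 458.2, 364.5] [ 0.176 -0.329  0.01 ] 0.009 [array([ 0.173, -0.329]), array([0.23 , 0.144]), np.float64(58.218)]
card 0.25 [180.8, 149.8, 252.0, 202.0] [0.584 0.203 0.094] 0.094 [array([0.585, 0.203]), array([0.099, 0.172]), np.float64(16.198)]
backplate 0.73 [181.1, 151.3, 254.3, 199.1] [0.585 0.204 0.093] 0.093 [array([0.586, 0.205]), array([0.102, 0.175]), np.float64(15.762)]
tin 0.53 [272.3, 161.2, 288.2, 176.9] [0.599 0.042 0.12 ] 0.12 [array([0.599, 0.043]), array([0.044, 0.036]), np.float64(1.135)]
riser 0.87 [167.5, 127.0, 384.4, 236.6] [0.561 0.047 0.089] 0.09 [array([0.582, 0.05 ]), array([0.264, 0.605]), np.float64(5.902)]
0.3 [ 2.61623915e+00  1.73851000e+00 -9.43991041e-04] [[ 0.01768395  0.99745376 -0.06908885  0.41612072]
 [-0.99969843  0.01646156 -0.01822252  0.01425494]
 [-0.01703881  0.06939026  0.99744407  1.29054786]
 [ 0.          0.          0.          1.        ]]
```

View pics/top.png

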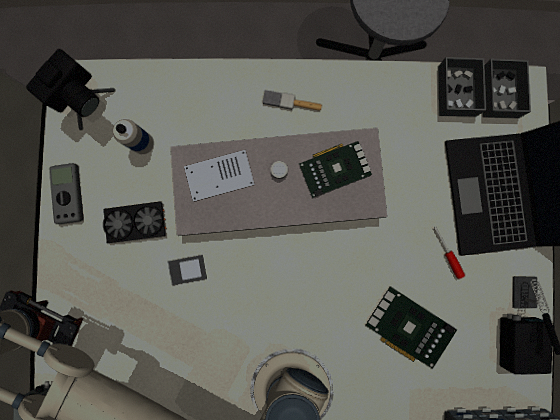

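The thing that looks like a card appears twice: the smaller board on the riser at (335,168), and a larger board on the table at (411,325). The one on the riser is meant, since it is smaller and its tab faces the far edge. I'll fit the geometry and take a closer wrist view.

```bash
cat >> h.py <<'E'
def down(yaw):  # tool z down, tool x along world yaw angle
    x=np.array([np.cos(yaw),np.sin(yaw),0]);z=np.array([0,0,-1.]);
    return R.from_matrix(np.c_[x,np.cross(z,x),z]).as_rotvec()
def riserfit(P):
    P=P[abs(P[:,2]-.09)<.012]
    c,s,a=cv2.minAreaRect(P[:,:2].astype(np.float32)); 
    if s[0]>s[1]: s=s[::-1];a-=90
    return np.array(c),s,a
E
python3 - <<'E'
from h import *
D=np.load('top.npy'); v,u=np.mgrid[100:260,150:400]; m=np.zeros(D.shape,bool); m[100:260,150:400]=1
P=maskpts('top',m,D); print('riser',riserfit(P))
o=manip.get_obs();print(manip.camera_params('wrist')['T_tool_cam'].round(3) if hasattr(manip.camera_params('wrist')['T_tool_cam'],'round') else manip.camera_params('wrist')['T_tool_cam'])
p=np.array(o['eef_pos']); manip.servo_line(p+[0,0,.2])
yaw=np.deg2rad(18)
for a in (yaw+np.pi/2,yaw-np.pi/2):
    print(a,manip.ik([.50,-.08,.38],down(a)))
E
```

```text
riser (array([0.57299513, 0.04752454]), (0.24171505868434906, 0.5610955953598022), 6.077624797821045)
[[ 1.    -0.     0.001  0.   ]
 [ 0.    -0.967 -0.255 -0.07 ]
 [ 0.001  0.255 -0.967 -0.19 ]
 [ 0.     0.     0.     1.   ]]
1.8849555921538759 [-2.25851783e-01 -3.70332625e-02  1.02228473e+00 -4.44089210e-16
  2.15634118e+00 -2.11080738e+00]
-1.2566370614359172 [-2.25851783e-01 -3.70332625e-02  1.02228473e+00 -4.44089210e-16
  2.15634118e+00  1.03078528e+00]
```

```bash
python3 - <<'E'
from h import *
yaw=np.deg2rad(18)
manip.move_ptp([.60,-.08,.34],down(yaw-np.pi/2))
o=manip.get_obs(); im,D=manip.read_camera('wrist'); cv2.imwrite('pics/w1.png',im[...,::-1]); np.savez('w1.npz',D=D,p=o['eef_pos'],r=o['tcp_rot'])
for r in manip.masks_of('wrist','card'):
    P=maskpts('wrist',r['pixels'],D,o); print(r['conf'],r['extent'],P.mean(0).round(3),np.percentile(P[:,2],[1,30,50,99]).round(3),cv2.minAreaRect(P[:,:2].astype(np.float32)))
print(manip.get_obs()['time_s'])
E
```

```text
0.91 [232.8, 129.4, 376.0, 222.5] [ 0.612 -0.104  0.097] [0.093 0.095 0.096 0.106] ((0.6121930480003357, -0.1048254519701004), (0.10880834609270096, 0.17413677275180817), 22.152076721191406)
0.58 [300.3, 370.7, 358.1, 398.9] [ 0.265 -0.272  0.009] [-0.001  0.007  0.008  0.018] ((0.2676771283149719, -0.2702285647392273), (0.051615796983242035, 0.1013994887471199), 18.30839729309082)
4.4833
```

View pics/w1.png

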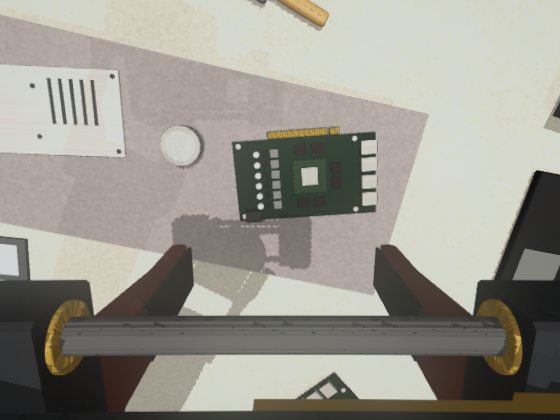

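The wrist view shows the card at (305,175) with its gold tab (300,132) towards the far edge. The tin is at (180,145), the backplate at left, and the fingers are well behind the card. This crop confirms the target: tab, chips, and a size of 98+9 x 170 mm. Next I descend behind its rear side with the fingers open.

```bash
cat >> h.py <<'E'
RY=np.deg2rad(6.08); RC=np.array([.573,.0475])
def ux(a): return np.array([np.cos(a),np.sin(a)])
def rf(p): # world->riser xy
    d=np.asarray(p)-RC; return np.array([d@ux(RY), d@ux(RY+np.pi/2)])
def card_see(name):
    o=manip.get_obs(); im,D=manip.read_camera('wrist'); cv2.imwrite(f'pics/{name}.png',im[...,::-1]); np.savez(name+'.npz',D=D,p=o['eef_pos'],r=o['tcp_rot'])
    for r in manip.masks_of('wrist','card')[:2]:
        P=maskpts('wrist',r['pixels'],D,o); P=P[(P[:,2]>.088)&(P[:,2]<.115)]
        if len(P)<500: continue
        c,s,a=cv2.minAreaRect(P[:,:2].astype(np.float32))
        if s[0]>s[1]: s=s[::-1];a-=90
        print(name,r['conf'],'centre rf',rf(c).round(4),'size',np.round(s,4),'yaw rel',a-np.rad2deg(RY),'tab past',rf(c)[0]+s[0]/2-.12,'t',o['time_s'])
E
python3 - <<'E'
from h import *
a=np.deg2rad(22.15); c=np.array([.6122,-.1048])-.0045*ux(a); rear=c-.049*ux(a)
p=rear-.035*ux(a); w=down(a-np.pi/2); print(rear,p,rf(rear),rf(p))
manip.move_ptp([*p,.16],w)
print(manip.servo_line([*p,.093],feed=.08,force_limit=6))
print(manip.get_obs()['eef_pos'],manip.get_obs()['ft_force'])
card_see('w2')
E
```

```text
[ 0.5626483  -0.12497125] [ 0.5302313  -0.13816739] [-0.0285611  -0.17040467] [-0.06219345 -0.18009308]
False
[ 0.53056396 -0.13831084  0.09370721] [0.06589787 0.38433712 0.04359226]
w2 0.57 centre rf [ 0.0124 -0.1583] size [0.0892 0.1791] yaw rel 16.425514144897463 tab past -0.06296903276473187 t 6.3
```

View pics/w2.png

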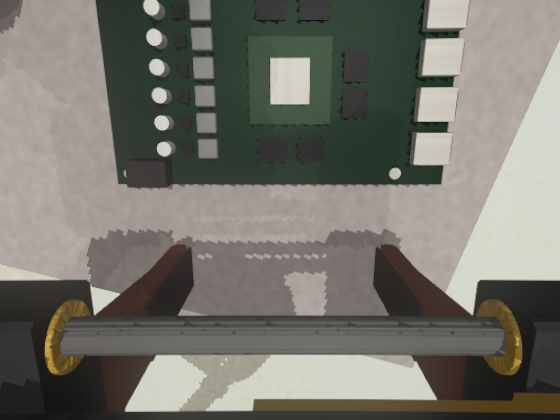

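The fingers are parallel to the rear side (row 184) and centred on it (columns 118-442). Now I push, squaring the card on the way, and stop about 10 mm short.

```bash
python3 - <<'E'
from h import *
def W(x,y): return RC+x*ux(RY)+y*ux(RY+np.pi/2)
a=np.deg2rad(22.15); p=np.array([.5302,-.1382])+.018*ux(a); q=rf(p)
w=down(RY-np.pi/2); z=.0925
manip.servo_line([*p,z],feed=.04); f0=manip.get_obs()['ft_force']
manip.servo_line([*W(.003,q[1]),z],feed=.03,rotation=w); print(np.subtract(manip.get_obs()['ft_force'],f0))
manip.servo_line([*W(.018,q[1]),z],feed=.03); o=manip.get_obs(); print(np.subtract(o['ft_force'],f0),rf(o['eef_pos'][:2]),o['eef_pos'][2])
manip.servo_line([*W(-.01,q[1]),z],feed=.06)
manip.servo_line([*W(-.01,q[1]),.33],feed=.15)
manip.servo_line([*W(.07,q[1]+.03),.33],feed=.15)
card_see('w3')
E
```

```text
[-0.3153315   0.07122567  0.07196583]
[-0.25403295  0.50973655 -0.71247958] [ 0.01801713 -0.17511286] 0.09234324982893377
w3 0.75 centre rf [ 0.0213 -0.1549] size [0.1116 0.1751] yaw rel 16.551046295166017 tab past -0.04286092383142913 t 12.4667
```

View pics/w3.png

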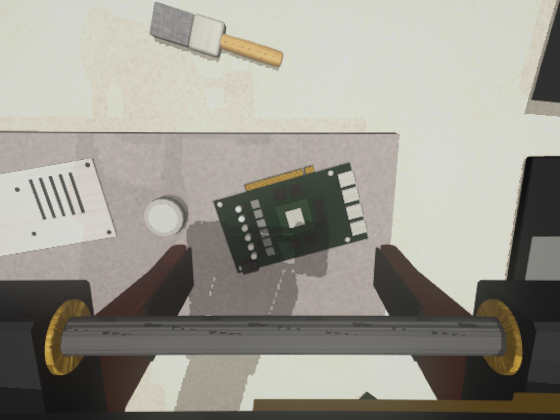

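The fingers passed over the card, which has not moved (yaw still 16.5°, tab 43 mm short). The TCP is defined for shut fingers, so the open tips seem to sit higher. I'll probe the riser behind the card by touch to find the real tip height.

```bash
python3 - <<'E'
from h import *
a=np.deg2rad(22.4); p=np.array([.5302,-.1382])-.003*ux(a)
manip.move_ptp([*p,.14],down(a-np.pi/2))
manip.servo_line([*p,.095],feed=.1)
print(manip.servo_line([*p,.066],feed=.02,force_limit=3))
o=manip.get_obs(); print(o['eef_pos'],o['ft_force'],o['finger_gap'],o['time_s'])
E
```

```text
False
[ 0.52751399 -0.1393808   0.0661542 ] [ 0.72368003 -0.88242183  0.81805884] 1.0011885514302006 15.7
```

```bash
python3 - <<'E'
from h import *
im,D=manip.read_camera('scene'); b=im[...,::-1]
p=manip.camera_params('scene');T=np.linalg.inv(np.array(p['T']));c=T[:3,:3]@np.array(manip.get_obs()['eef_pos'])+T[:3,3]
u,v=p['fx']*c[0]/-c[2]+p['cx'],p['fy']*-c[1]/-c[2]+p['cy'];print(u,v)
u,v=int(u),int(v); x0=max(0,u-110);y0=max(0,v-90)
cv2.imwrite('pics/s1.png',cv2.resize(b[y0:y0+165,x0:x0+220],None,fx=3.6,fy=3.6,interpolation=cv2.INTER_CUBIC)); print(x0,y0)
E
```

```text
253.55771106076935 256.38400527577227
143 166
```

View pics/s1.png

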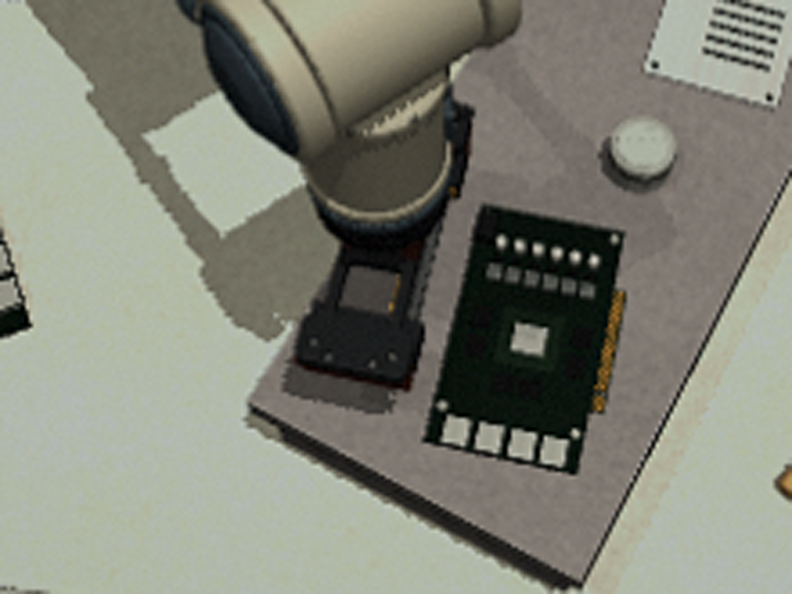

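The picture shows the gripper hovering just above the riser, behind the card (530,340), so the tips do rise by more than 24 mm when fully open. A half opening should give lower tips that are still wide enough to push squarely. I'll raise first, then probe again.

```bash
python3 - <<'E'
from h import *
p=np.array(manip.get_obs()['eef_pos'])
manip.servo_line([*p[:2],.12],feed=.12)
manip.gripper_to(.5)
manip.servo_line([*p[:2],.095],feed=.1)
f=manip.get_obs()['ft_force']
print(manip.servo_line([*p[:2],.062],feed=.02,force_limit=3))
o=manip.get_obs(); print(o['eef_pos'],f,o['ft_force'],o['finger_gap'],o['time_s'])
E
```

```text
False
[ 0.5275264  -0.13938125  0.06229176] [-0.35865115 -0.01579924 -0.33901085] [-0.01575499  1.13969648  1.97459018] 0.501724921548924 19.375
```

```bash
python3 - <<'E'
from h import *
o=manip.get_obs(); im,D=manip.read_camera('wrist')
d=np.load('w2.npz'); o2=dict(eef_pos=d['p'],tcp_rot=d['r'])
for nm,DD,oo in (('w2',d['D'],o2),('now',D,o)):
    v,u=np.mgrid[225:420:3,60:500:3]; dd=DD[v,u].ravel(); k=dd>0
    P=pts('wrist',np.c_[u.ravel(),v.ravel()][k],dd[k],oo)
    Tl=(P-np.array(oo['eef_pos']))@R.from_rotvec(oo['tcp_rot']).as_matrix()
    f=Tl[:,2]<oo['eef_pos'][2]-.09-.004
    print(nm,'above-riser pts max tool z',np.sort(Tl[f,2])[-8:].round(4)); i=np.argsort(Tl[:,2]*f-(~f))[-12:]; print(Tl[i].round(3).tolist())
v,u=np.mgrid[0:420:60,60:560:100];print('depth map riser z',[ (int(a),int(b),pts('wrist',[[a,b]],np.array([D[b,a]]),o)[0].round(3).tolist()) for a,b in [(280,100),(280,215),(220,215),(330,215),(60,200)]])
cv2.imwrite('pics/w4.png',im[...,::-1])
im,D=manip.read_camera('scene'); b=im[...,::-1]
cv2.imwrite('pics/s2.png',cv2.resize(b[166:331,143:363],None,fx=2.5,fy=2.5,interpolation=cv2.INTER_CUBIC))
a=cv2.imread('pics/w4.png'); s=cv2.imread('pics/s2.png'); s=cv2.resize(s,(400,300)); a=cv2.resize(a,(400,300)); cv2.imwrite('pics/c4.png',np.hstack([a,s]))
E
```

```text
w2 above-riser pts max tool z [-0.0286 -0.0285 -0.0284 -0.0279 -0.0277 -0.0275 -0.0272 -0.0272]
[[-0.052, -0.011, -0.029], [0.046, -0.011, -0.029], [0.044, 0.0, -0.029], [-0.045, 0.008, -0.029], [0.044, -0.003, -0.029], [0.05, -0.01, -0.029], [-0.048, -0.01, -0.028], [-0.045, 0.005, -0.028], [-0.044, 0.002, -0.028], [0.044, -0.004, -0.027], [-0.045, 0.004, -0.027], [0.044, -0.005, -0.027]]
now above-riser pts max tool z [-0.0332 -0.0329 -0.0327 -0.0322 -0.032  -0.032  -0.0318 -0.0318]
[[0.025, -0.011, -0.034], [0.023, -0.009, -0.034], [-0.028, -0.011, -0.033], [0.028, -0.011, -0.033], [0.022, 0.003, -0.033], [-0.022, -0.0, -0.033], [-0.031, -0.01, -0.033], [-0.022, -0.001, -0.032], [0.022, 0.002, -0.032], [-0.022, 0.002, -0.032], [0.022, 0.001, -0.032], [0.022, -0.003, -0.032]]
depth map riser z [(280, 100, [0.597, -0.109, 0.098]), (280, 215, [0.55, -0.128, 0.089]), (220, 215, [0.539, -0.102, 0.089]), (330, 215, [0.559, -0.15, 0.089]), (60, 200, [0.518, -0.032, 0.088])]
```

View pics/c4.png

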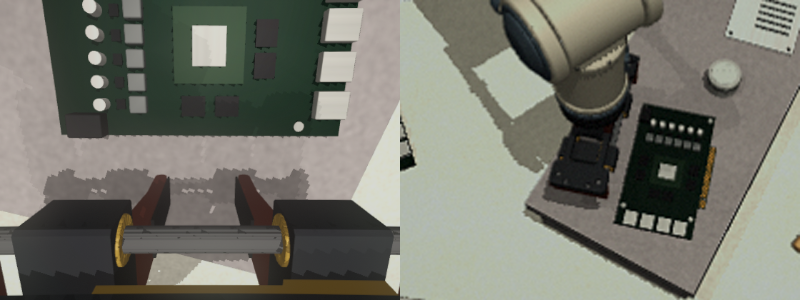

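The depth of the fingers explains it: the real tips end about 28 mm short of the reported TCP, at any opening. The tips are now just above the riser. I'll reopen, touch the riser to calibrate, lift 2 mm and push.

```bash
python3 - <<'E'
from h import *
p=np.array(manip.get_obs()['eef_pos'])
manip.servo_line([*p[:2],.069],feed=.05)
manip.gripper_to(.9)
hit=manip.servo_line([*p[:2],.054],feed=.015,force_limit=4)
o=manip.get_obs(); zc=o['eef_pos'][2]; print(hit,zc,o['ft_force'],o['time_s'])
manip.servo_line([*p[:2],zc+.0025],feed=.05)
o=manip.get_obs(); print(o['eef_pos'],o['ft_force'],o['time_s'])
E
```

```text
True 0.06230193695083716 [-0.46290628 -0.48285446  4.37504168] 21.0583
[ 0.52751672 -0.13937506  0.06471054] [-0.92480279 -0.8885182   0.22710086] 21.3083
```

```bash
python3 - <<'E'
from h import *
def W(x,y): return RC+x*ux(RY)+y*ux(RY+np.pi/2)
a=np.deg2rad(22.4); p0=np.array(manip.get_obs()['eef_pos'])[:2]; p=p0+.029*ux(a); q=rf(p)
w=down(RY-np.pi/2); z=.0647
f=lambda f0:np.subtract(manip.get_obs()['ft_force'],f0).round(2)
f0=manip.get_obs()['ft_force']
manip.servo_line([*p,z],feed=.05); print(q,f(f0))
manip.servo_line([*W(-.005,q[1]),z],feed=.03,rotation=w); print(f(f0))
manip.servo_line([*W(.015,q[1]),z],feed=.03); o=manip.get_obs(); print(f(f0),rf(o['eef_pos'][:2]),o['eef_pos'][2])
manip.servo_line([*W(-.01,q[1]),z],feed=.08)
manip.servo_line([*W(.04,q[1]+.01),.31],feed=.2)
card_see('w5')
E
```

```text
[-0.03718916 -0.17285738] [1.37 0.32 1.03]
[-1.63  1.96 -0.63]
[ 0.26  0.86 -0.44] [ 0.01541317 -0.17304455] 0.06473793304057732
```

View pics/w5.png

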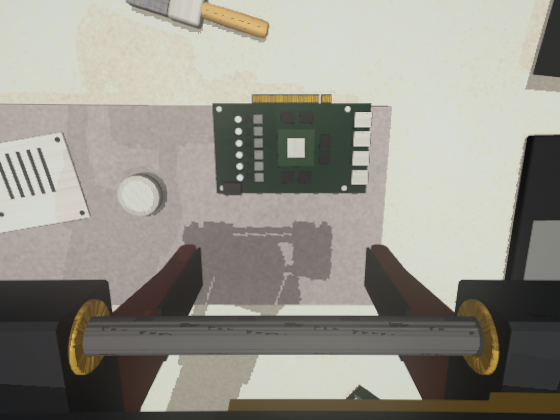

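The card is square and its stack edge (row 104) is nearly at the riser's far edge (row 105), with the tab at rows 95-104. The mask missed it, so I'll measure from the same picture's depth.

```bash
cat >> h.py <<'E'
def meas(name,box):
    d=np.load(name+'.npz'); o=dict(eef_pos=d['p'],tcp_rot=d['r']); D=d['D']
    im=cv2.imread(f'pics/{name}.png').astype(int)
    r0,r1,c0,c1=box; m=np.zeros(D.shape,bool); m[r0:r1,c0:c1]=1
    g=m&((im[...,1]>im[...,2]+6)|(im[...,2]>im[...,0]+50)) # green board or gold tab
    n,l,st,_=cv2.connectedComponentsWithStats(cv2.morphologyEx(g.astype(np.uint8),cv2.MORPH_CLOSE,np.ones((9,9)))); k=1+st[1:,4].argmax(); print('comp',st[k])
    P=maskpts('wrist',l==k,D,o); P=P[(P[:,2]>.0915)]
    q=np.array([rf(p) for p in P[:,:2]])
    c,s,a=cv2.minAreaRect(q.astype(np.float32)); print('rect',c,s,a)
    mid=abs(q[:,1]-c[1])<.03
    # riser edge: surface z~.09, between columns left of card
    v,u=np.mgrid[60:160,20:200]; v=v.ravel();u=u.ravel(); dd=D[v,u]; E=pts('wrist',np.c_[u,v][dd>0],dd[dd>0],o); E=E[abs(E[:,2]-.09)<.01]
    e=np.array([rf(p) for p in E[:,:2]])
    ex=[(y,e[abs(e[:,1]-y)<.005,0].max()) for y in np.arange(e[:,1].min()+.01,e[:,1].max()-.01,.01)]
    ex=np.array(ex); print('edge x in rf',np.median(ex[:,1]),'slope deg',np.rad2deg(np.polyfit(ex[:,0],ex[:,1],1)[0]))
    print('tab max',np.percentile(q[mid,0],99.5),q[mid,0].max(),'rear',q[mid,0].min(),'tab past',q[mid,0].max()-np.median(ex[:,1]))
E
python3 -c "
from h import *
meas('w5',(85,205,205,378));print(manip.get_obs()['time_s'])"
```

```text
comp [  213    94   159    99 11280]
rect (0.08004768192768097, -0.17168192565441132) (0.10646912455558777, 0.1690923124551773) 0.04298390820622444
edge x in rf 0.12109769605738348 slope deg 0.09917500492316728
tab max 0.13227330895595338 0.13329633198740717 rear 0.026882439509908235 tab past 0.012198635930023696
26.0417
```

The tab is 12 mm past the edge, square within 0.1°. It needs 13 mm more.

```bash
python3 - <<'E'
from h import *
def W(x,y): return RC+x*ux(RY)+y*ux(RY+np.pi/2)
z=.0647;y=-.173
manip.servo_line([*W(-.012,y),.12],feed=.15)
manip.servo_line([*W(-.012,y),z],feed=.1)
manip.servo_line([*W(.01,y),z],feed=.08)
manip.servo_line([*W(.0283,y),z],feed=.025); o=manip.get_obs(); print(rf(o['eef_pos'][:2]),o['eef_pos'][2])
manip.servo_line([*W(0,y),z],feed=.08)
manip.servo_line([*W(.04,y+.01),.31],feed=.2)
card_see('w6'); print(manip.get_obs()['time_s'])
meas('w6',(70,205,205,378))
E
```

```text
[ 0.02838182 -0.17309275] 0.06485217050069919
w6 0.76 centre rf [ 0.0923 -0.1729] size [0.107  0.1758] yaw rel -1.0683904457092286 tab past 0.02572680898246596 t 31.4083
31.5083
comp [  212    81   160   101 11538]
rect (0.0928945392370224, -0.1718675196170807) (0.16964416205883026, 0.1053365170955658) 89.58033752441406
edge x in rf 0.1210600696274891 slope deg 0.06746540588124914
tab max 0.14524417417688945 0.1454093287213621 rear 0.040615301581189166 tab past 0.02434925909387302
```

View pics/w6.png

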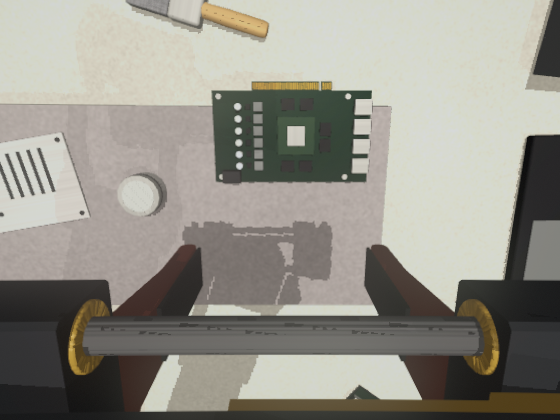

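The tab (row 82) is well past the edge (row 105): 24-26 mm, square within about 1°. The tin (139,195) and backplate are where they were, and the robot is clear above. I'm handing the job in.

```bash
python3 -c "
from h import *
manip.dwell(.3); manip.finish_job(); print(manip.get_obs()['time_s'])"
```

```text
the job is handed in; nothing more can be done
the job is handed in; nothing more can be done
```

I pushed the card square to the riser's far edge in two pushes and handed the job in at about 32 s of the 48 s allowed.

**Last checks:**
- **Tab:** it sticks out 24 to 26 mm past the edge (24.3 mm against the edge measured in the same picture, 25.7 mm against the riser fit).
- **Square:** within about 1° of the riser (two estimates, 0.4° and 1.1°).
- **Sideways:** the card's centre is about 172 mm from the riser's middle line, inside the 210 mm limit.
- **Other things:** the tin, backplate and brush show no movement in the wrist pictures. I didn't measure the tin and backplate to the millimetre or re-check the cooler, SSD, screwdriver and duster, but the arm stayed away from those four.
- **Robot:** lifted clear, with the TCP 0.31 m up.

**What went wrong or disagreed:**
- **Missed first push:** the fingers passed over the card without moving it. The real fingertips end about 28 mm short of the reported TCP. I found this from the wrist camera's depth and confirmed it by touching the riser at about 4 N, then allowed for it.
- **Missed detection:** the network didn't find the card in the picture after the first real push, so I measured that one from colour and depth.

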